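Press a party badge and hold the handle level

TASK

On the mint-green badge press, slide the white tray with the pink badge by its blue knob under the press head until it is fully home against its stop, leaving the red handle alone until then. Then press the red handle down from its raised rest until its arm is level with the counter, not well past level (that would crush the badge), hold it there steadily for three seconds, and finish the program while still holding it level: the handle is spring-loaded and rises if released. Leave the tiara, ring, bunny, horn, mug and jar where they are.

Things in the scene. Friction and masses are not known exactly. Their poses are not given: they have to be found in the camera images.
- press: Mint-green badge press, fixed. Origin on the counter under its foot; z up, x from the red handle's end towards the column at the back, y along the tray's track, from the head to the track's open end. Foot x -75..95, y -65..65 mm; track x -68..28, y -55..280 mm; both 12 mm thick, rails up to 26 mm. Column x 50..95, y -30..30, 167 mm high, hinge ears up to 180 mm.
- head (a point): Middle of the underside of the press head that overhangs the track, 87 mm above the counter, at x = -20, y = 0 in the press frame. The head spans x -50..95, y -33..33 mm there and its top is 123 mm above the counter.
- hinge (a point): Middle of the handle's hinge line, which runs along the press's y: at x = 50, y = 0 mm in the press frame, 160 mm above the counter.
- tray (a joint): Travel of the white tray (68 x 165 mm, top 26 mm above the counter, carrying a 58 mm pink badge) in m: 0 fully out, 0.10 fully home against the stop with the badge right under the head. Starts at 0 to 0.04 and stays where left (about 1.5 N friction). Growing values move it along the press's -y.
- tray_knob (a point): On the axis of the blue upright knob at the tray's outer end, 56 mm above the counter. The knob is a cylinder 22 mm in diameter, from 26 to 76 mm above the counter. In the press frame it is at x = -20 mm, y = 210 mm with the tray out, 110 mm with it home (then 66 mm clear of the head).
- handle (a joint): Angle of the red-ended handle in rad: 0 at its raised rest (arm 0.45 rad, 26 degrees, above level), growing as it is pressed down; 0.45 is level; 0.65 is the bottom stop. A spring lifts it back (3 N m/rad, about 9 N down at the pad to hold it level, 1 to 3 N to start it moving).
- handle_pad (a point): Middle of the top face of the red pad at the handle's end (48 mm along the handle, 60 mm across, 16 mm thick), pressed from above. It is 180 mm from the hinge along the handle, 8 mm above its centre line, towards the press's -x, at y = 0. At rest 245 mm above the counter, 159 mm in front of the hinge; level: 168 mm and 180 mm.
- tiara: Bystander: pink plastic tiara, about 125 mm wide and 60 mm high, standing on its band; origin at the middle of the band on the counter.
- ring: Bystander: silver plastic ring lying flat, 25 mm across, 6 mm high; origin at its underside centre.
- bunny: Bystander: white ceramic bunny figurine, 64 mm across, 125 mm high; origin under its centre.
- horn: Bystander: yellow plastic party horn standing on its bell, 64 mm across, 152 mm high; origin under its centre.
- mug: Bystander: blue mug, 80 mm across with a handle, 90 mm high; origin under its centre.
- jar: Bystander: clear jar with a brass-coloured lid, 72 mm across, 90 mm high; origin under its centre.

How it is judged:
On the way, in this order (a step that is already met when the one before it is completed fails the run):
1. the tray is fully home under the head, against its stop (value of joint tray above 0.094 m), for 0.2 s.
2. the handle is pressed and held level for three seconds (value of joint handle between 0.36 and 0.54 rad and value of joint tray above 0.094 m and contact force between any of the fingers, the arm and handle above 2 N), for 2.5 s.
At the end, for the whole second after the job is handed in: The tray is home within 6 mm of its stop, and the robot still presses the handle (over 2 N), keeping it still and level within about 5 degrees (joint 0.36 to 0.54), through the last second; the tiara, ring, bunny, horn, mug and jar are within 30 mm of where they started (all of step 2 and distance of each of tiara, ring, bunny, horn, mug, jar from where it was at the start of the episode below 0.03 m and velocity of joint handle between -0.05 and 0.05 rad/s); the arm keeps its last pose, push and grip.
It fails at once if the handle is pressed before the tray is home (value of joint handle above 0.15 rad and value of joint tray below 0.09 m).
It fails at once if the handle is pressed well past level (over 8 degrees) (value of joint handle above 0.6 rad).
It fails at once if the tiara, ring, bunny, horn, mug or jar is moved from its place (distance of any of tiara, ring, bunny, horn, mug, jar from where it was at the start of the episode above 0.03 m).
It also fails if it takes over 56 s, if anything falls off the work surface, if the arm or the gripper's body presses on something with over 40 N, if the wrist force passes 120 N, or if a joint passes its speed limit or range.

ROBOT

A 6-joint arm with a two-finger parallel gripper is mounted at the origin on the work surface. World frame = base frame: x ahead of the robot, y to its left, z up, the work surface at z = 0. Lengths are in m, angles in rad, forces in N, time in s.
With the tool pointing down it reaches from about 0.225 to 0.875 m from the base axis. Payload 3.4 kg.
Tool frame: the origin (TCP) lies between the finger pads; the fingertips stand 11 mm ahead of it and the grasp point (between the pads) lies 8 mm behind it (tips_ahead is the distance from the TCP to the fingertips, in m); z points along the fingers, x is the direction in which the jaws open and shut, and the axes are right-handed (so a half turn about z gives the same grasp; the last joint's range is limited). The gripper opens to 85 mm and grips with 20 to 120 N. Pads are 22 mm wide; open, the fingers measure 114 mm over their backs; the gripper's body (76 mm by 85 mm) begins 54 mm behind the grasp point. The pads swing forward as they close: fully open they stand 13 mm farther back than shut.
Start: joints at [-1.27, 0.276, 1.505, -0, 1.361, -0.121], TCP at [0.235, -0.525, 0.213] pointing down, gripper open.
Joint ranges: [-2.89, 2.89], [-0.75, 2.08], [0.22, 2.7], [-1.18, 4.32], [0.11, 2.71], [-2.7, 2.7]. Speed limits (rad/s): [2.57, 2.57, 3.14, 3.14, 3.14, 3.14].

INTERFACE

Orientations are given as a unit quaternion [w, x, y, z].
In Python, from rig import get_state, get_image, sign_off, masks_of, tips_ahead gives the robot as it stands.
- The arm moves only by the tool play_rows, never from a script. Its argument "series" is a list of rows, each an object of numbers: "fingers": the closure, from -1 (fully open) to 1 (shut); "dx", "dy", "dz": the shift along the world's x, y, z in mm; "turn": the turn about the world's z in rad. A call has 1 to 20 rows; each row shifts and turns the pose as measured when the row begins; what a row does not reach is not made up. A row lasts 1/12 s, in which the tool goes at most 41.7 mm and 7.16 degrees, less where a joint would pass 70% of its speed; a pose out of reach is approached as far as the arm can. A call with a gripper value outside its range is refused whole. The fingers move at their own pace and stop on an object; "squeeze" is the grip in N (left out, the last holds). Time passes only in rows, so rows that do not move let the fingers close. It gives the time, the measured TCP pose, the force and the opening at its end, in the units of the state.
- get_state(): the state, without advancing time (a new reading comes with each control period).
- get_image(name): name is "scene" or "top" or "wrist"; returns a dict with "pixels" (384x512x3 uint8, red, green, blue), "vfov" (degrees; the focal length in pixels is half the picture's height over the tangent of half this angle, whatever the lens; pixels are square), "cx", "cy" (the principal point, pixels), "rvec" (rotation vector, rad) and "tvec" (3), from world to camera coordinates, as OpenCV has them; the wrist camera has in their place "hand_eye" (4x4, takes a point from camera to tool coordinates, whose origin is the TCP and whose axes are the tool frame's). Camera axes: x right, y down, z forward; pixel columns grow to the right and rows downward; lengths in m; the calibration is good to about 2 mm. A picture is of the moment at which its call begins: read the wrist's pose just before it. There is no depth.
- sign_off(): hands the job in, once; it reports no verdict.
Trained networks look in a picture, given as the dict that the camera call returned (one of the last four; its "shot" number tells which), for a name from the list of things; names that differ only in an ending like _2 or _b are one class to them, and where a whole thing is asked for, a point or a joint stands for the part that bears it (a point fixed in the world has none). Each returns a list of dicts, best first, with "p" (0 to 1); they miss things now and then, are a little off and sometimes report something else, mostly with a low value. They report only what shows in the picture. A call takes as long as a camera call.
- masks_of(picture, label): "region" (384x512 bool, what is visible of it) and "xy" ([column, row] in pixels, amid what is visible of it).
The state is a dict: "clock": time; "qpos": joint angles; "qd": joint speeds; "effort": joint torques, N m; "position": TCP position; "ee_rot": TCP orientation; "contact_force": force on the tool from outside, world axes, zero at the start; "moment": the same for the moment, N m; "width": finger opening in m.
Only numpy, scipy, OpenCV 4.12 (cv2) and the standard library are available. Lean on these libraries where they do the work, as an engineer would, in place of code of your own. Each camera call takes 0.05 s, during which the arm holds its last target. There are 200 camera calls.

## Working session

There is one attempt and no reset: what is moved stays moved. The work goes in short steps, Python scripts to look and compute and a tool call to move; the robot and the scene stay as the last step left them, time stands still between calls to the robot, and variables do not carry over. Pictures are saved under pics/ and viewed, about 8 in all and at most 12, crops included, and the job is handed in when it is done.

Besides the shell and the picture viewer there is one more tool, called after "Emit:" as name([rows], argument=value, ...), one row to a line, values as JSON. play_rows: Moves the arm, as the interface text tells. Its arguments: {"type":"object","properties":{"series":{"type":"array"},"squeeze":{"type":"number"}},"required":["series"]}

```bash
mkdir -p pics; cat > h.py <<'E'
import numpy as np, cv2
from rig import *
def K(im):
    h=im["pixels"].shape[0]; f=h/2/np.tan(np.radians(im["vfov"])/2)
    return np.array([[f,0,im["cx"]],[0,f,im["cy"]],[0,0,1.]])
def ray(im,uv):
    R=cv2.Rodrigues(np.array(im["rvec"],float))[0]; t=np.array(im["tvec"],float)
    d=R.T@np.linalg.inv(K(im))@np.array([uv[0],uv[1],1.]); return -R.T@t,d
def atz(im,uv,z):
    o,d=ray(im,uv); return o+d*(z-o[2])/d[2]
def proj(im,P):
    return cv2.projectPoints(np.array(P,float).reshape(-1,3),np.array(im["rvec"],float),np.array(im["tvec"],float),K(im),None)[0][:,0]
def save(im,n): cv2.imwrite("pics/"+n,im["pixels"][:,:,::-1])
E
python3 - <<'E'
from h import *
s=get_state(); print(s)
for n,f in(("scene","s0"),("top","t0")):
    im=get_image(n); save(im,f+".png"); print(n,{k:im[k] for k in im if k!="pixels"})
    for l,z in(("press",.05),("tray_knob",.076),("handle_pad",.245),("tray",.026),("tiara",.03),("ring",.003),("bunny",.06),("horn",.07),("mug",.045),("jar",.045)):
        m=masks_of(im,l)[:1]
        for q in m:print(l,round(q["p"],2),np.round(q["xy"]),q["region"].sum(),np.round(atz(im,q["xy"],z),3))
E
python3 -c "
import cv2,numpy as np
cv2.imwrite('pics/c0.png',cv2.resize(np.vstack([cv2.imread('pics/s0.png'),cv2.imread('pics/t0.png')]),(400,600)) )"
```

```text
{'clock': 0.0, 'qpos': array([-1.26996051e+00,  2.76597537e-01,  1.50616805e+00, -1.68040605e-05,
        1.36071885e+00, -1.21011258e-01]), 'qd': array([-5.69094265e-04, -1.83481935e-04,  4.78620513e-04, -7.92080986e-04,
       -1.38620924e-05, -1.36594496e-04]), 'effort': array([-3.51018061e-04, -4.16780877e+01, -2.45806199e+01, -2.87402690e-04,
        1.09448552e-02, -6.02581238e-06]), 'position': array([ 0.23523968, -0.52403445,  0.2125244 ]), 'ee_rot': array([-5.99781923e-04,  8.39478484e-01, -5.43392105e-01, -7.31466942e-04]), 'contact_force': array([ 0.6086782 , -0.08923234, -0.42719473]), 'moment': array([ 0.0398059 , -0.00635715, -0.04474973]), 'width': 0.08521828626573677}
scene {'vfov': 52.177748751792045, 'cx': 255.50032270367396, 'cy': 196.16720085923433, 'rvec': array([ 1.45018509,  2.16810339, -0.85447615]), 'tvec': array([ 0.20571855, -0.29098387,  1.73147467]), 'shot': 1}
press 0.91 [241. 214.] 3762 [ 0.58  -0.035  0.05 ]
tray_knob 0.77 [265. 211.] 750 [0.555 0.045 0.076]
handle_pad 0.91 [232. 154.] 547 [ 0.507 -0.091  0.245]
tiara 0.76 [378. 221.] 129 [0.414 0.406 
[... 186 characters left out ...]
.113 0.045]
jar 0.98 [173. 247.] 642 [ 0.784 -0.183  0.045]
top {'vfov': 44.40602369168273, 'cx': 255.1396151091599, 'cy': 194.0352490262499, 'rvec': array([ 2.18311844, -2.19375282,  0.0865929 ]), 'tvec': array([0.02173603, 0.56897366, 1.88229039]), 'shot': 2}
press 0.63 [268. 202.] 2915 [ 0.533 -0.033  0.05 ]
tray_knob 0.86 [250. 208.] 726 [0.51  0.038 0.076]
handle_pad 0.62 [284. 216.] 476 [ 0.472 -0.083  0.245]
tray 0.98 [249. 206.] 646 [0.518 0.043 0.026]
tiara 0.42 [160. 246.] 101 [0.36  0.399 0.03 ]
bunny 0.52 [133. 186.] 219 [0.599 0.503 0.06 ]
horn 0.58 [363. 232.] 198 [ 0.413 -0.405  0.07 ]
mug 0.88 [231. 141.] 438 [0.781 0.116 0.045]
jar 0.53 [304. 143.] 303 [ 0.771 -0.177  0.045]
```

View pics/t0.png

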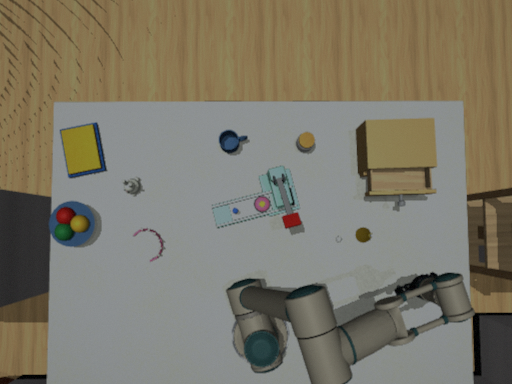

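View pics/s0.png

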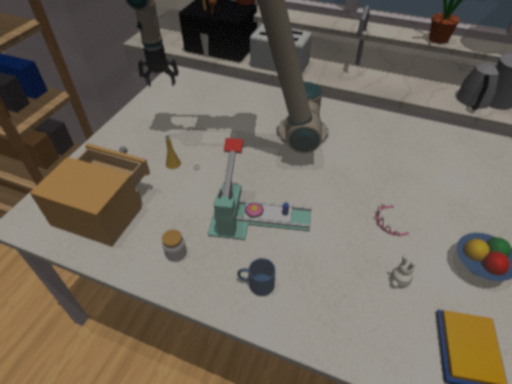

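Top view: knob at (236,211), badge (262,204), red pad (291,220). Scene view: knob (286,209), badge (254,210), pad (234,145). Next I fit the press pose.

```bash
cat > fit.py <<'E'
from h import *
from scipy.optimize import least_squares
def blob(im,cond,c,r=14):
    p=im["pixels"].astype(int); R,G,B=p[...,0],p[...,1],p[...,2]
    m=cond(R,G,B); yy,xx=np.mgrid[:p.shape[0],:p.shape[1]]
    m&=(abs(xx-c[0])<r)&(abs(yy-c[1])<r); return np.array([xx[m].mean(),yy[m].mean()]),m.sum()
red=lambda R,G,B:(R>110)&(G<50)&(B<60)
blue=lambda R,G,B:(B>R+40)&(B>G+25)
pink=lambda R,G,B:(R>G+50)&(B>G+15)
def W(v,P):
    x,y,a=v[:3];c,s=np.cos(a),np.sin(a);P=np.array(P,float)
    return np.array([x+c*P[0]-s*P[1],y+s*P[0]+c*P[1],P[2]])
E
python3 - <<'E'
from fit import *
obs=[]
for n,C in(("top",((291,220),(236,211),(262,204))),("scene",((234,145),(286,209),(254,210)))):
    im=get_image(n)
    for k,(f,c) in enumerate(zip((red,blue,pink),C)):
        uv,cnt=blob(im,f,c,14 if k!=1 else 10); print(n,k,uv,cnt); obs.append((im,k,uv,n))
def res(v):
    o=[]
    for im,k,uv,n in obs:
        q=v[3]
        P=[(-.11,0,.243),(-.02,.21-q,.066 if n=="top" else .053),(-.02,.1-q,.028)][k]
        o+=list(proj(im,W(v,P))[0]-uv)
    return np.array(o)
for a0 in(0,-.3,.3):
    r=least_squares(res,[.55,-.05,a0,.02]); print(np.round(r.x,4),r.cost)
print(np.round(r.fun,1)); v=r.x
for nm,P in(("knob",(-.02,.21-v[3],.056)),("home",(-.02,.11,.056)),("padrest",(-.109,0,.245)),("padlevel",(-.13,0,.168)),("col",(.095,0,.1))): print(nm,np.round(W(v,P),3))
E
```

```text
top 0 [291.21714286 219.60571429] 175
top 1 [234.85714286 210.19047619] 21
top 2 [261.95652174 203.7826087 ] 92
scene 0 [231. 141.] 1
scene 1 [285.5        204.71428571] 14
scene 2 [254.07594937 210.18987342] 79
[ 0.5659 -0.0839  0.261   0.0168] 11.463565244539067
[ 0.5659 -0.0839  0.261   0.0168] 11.463565244491168
[ 0.5659 -0.0839  0.261   0.0168] 11.463565244491114
[ 1.4  0.4  0.5  1.4  0.1  1.   1.   2.8 -0.1  2.7 -0.1 -1.1]
knob [0.497 0.098 0.056]
home [0.518 0.017 0.056]
padrest [ 0.461 -0.112  0.245]
padlevel [ 0.44  -0.117  0.168]
col [ 0.658 -0.059  0.1  ]
```

Emit:
play_rows([
  {"fingers":-1,"dx":0,"dy":0,"dz":38,"turn":-0.04},
  {"fingers":-1,"dx":0,"dy":0,"dz":38,"turn":-0.04},
  {"fingers":-1,"dx":0,"dy":0,"dz":38,"turn":-0.04},
  {"fingers":-1,"dx":0,"dy":0,"dz":38,"turn":-0.04},
  {"fingers":-1,"dx":15,"dy":36,"dz":0,"turn":0},
  {"fingers":-1,"dx":15,"dy":36,"dz":0,"turn":0},
  {"fingers":-1,"dx":15,"dy":36,"dz":0,"turn":0},
  {"fingers":-1,"dx":15,"dy":36,"dz":0,"turn":0},
  {"fingers":-1,"dx":15,"dy":36,"dz":0,"turn":0},
  {"fingers":-1,"dx":15,"dy":36,"dz":0,"turn":0},
  {"fingers":-1,"dx":15,"dy":36,"dz":0,"turn":0},
  {"fingers":-1,"dx":15,"dy":36,"dz":0,"turn":0},
  {"fingers":-1,"dx":15,"dy":36,"dz":0,"turn":0},
  {"fingers":-1,"dx":15,"dy":36,"dz":0,"turn":0},
  {"fingers":-1,"dx":15,"dy":36,"dz":0,"turn":0},
  {"fingers":-1,"dx":15,"dy":36,"dz":0,"turn":0},
])

```text
clock: 2.53
position: [0.4152, -0.0791, 0.3711]
ee_rot: [-0.002, 0.786, -0.619, 0.004]
contact_force: [0.9, -0.2, 0.7]
width: 0.0855
```

Emit:
play_rows([
  {"fingers":-1,"dx":16,"dy":36,"dz":-5},
  {"fingers":-1,"dx":16,"dy":36,"dz":-10},
  {"fingers":-1,"dx":16,"dy":36,"dz":-15},
  {"fingers":-1,"dx":16,"dy":36,"dz":-15},
  {"fingers":-1,"dx":16,"dy":33,"dz":-25},
  {"fingers":-1,"dz":-35},
  {"fingers":-1,"dz":-35},
  {"fingers":-1},
])

```text
invalid input at $.series[0]: expected keys fingers, dx, dy, dz, turn
```

```bash
cat > wr.py <<'E'
import sys
from fit import *
from scipy.spatial.transform import Rotation as Ro
def wrist(name):
    s=get_state(); im=get_image("wrist"); save(im,name)
    R=Ro.from_quat(np.roll(s["ee_rot"],-1)).as_matrix(); T=np.eye(4);T[:3,:3]=R;T[:3,3]=s["position"]
    M=np.linalg.inv(T@np.array(im["hand_eye"])); im["rvec"]=cv2.Rodrigues(M[:3,:3])[0][:,0]; im["tvec"]=M[:3,3]
    print(np.round(s["position"],4),s["width"],np.round(s["contact_force"],1)); return im
E
python3 - <<'E'
from wr import *
im=wrist("w1.png"); v=[.5659,-.0839,.261,.0168]
print(np.round(proj(im,[W(v,(-.02,.21-v[3],.076)),W(v,(-.02,.1-v[3],.028))])))
for l,z in(("tray_knob",.076),("handle_pad",.245)):
    for q in masks_of(im,l)[:1]: print(l,q["p"],q["xy"],q["region"].sum(),atz(im,q["xy"],z))
E
```

```text
[ 0.4152 -0.0791  0.3711] 0.0855195921951957 [ 0.9 -0.2  0.7]
[[144.  63.]
 [226.  65.]]
tray_knob 0.78 [193.8, 62.3] 5070 [0.51404663 0.03055033 0.076     ]
handle_pad 0.92 [291.9, 120.5] 5674 [ 0.47538627 -0.1005596   0.245     ]
```

View pics/w1.png

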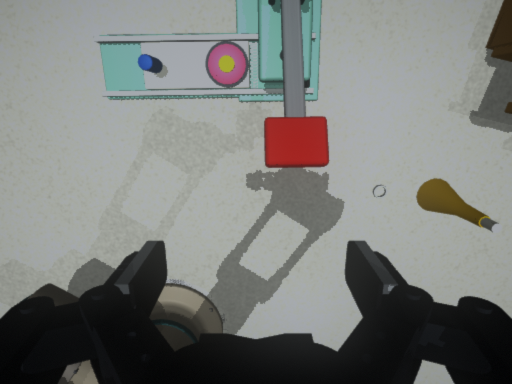

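The knob top at (147,62) and badge at (227,64) match the fit's predictions (144,63) and (226,65). The jaws are parallel to the track. The pad is at (296,141).

Emit:
play_rows([
  {"fingers":-1,"dx":16,"dy":36,"dz":-5,"turn":0.01},
  {"fingers":-1,"dx":16,"dy":36,"dz":-10,"turn":0.01},
  {"fingers":-1,"dx":16,"dy":36,"dz":-15,"turn":0},
  {"fingers":-1,"dx":16,"dy":36,"dz":-15,"turn":0},
  {"fingers":-1,"dx":16,"dy":33,"dz":-25,"turn":0},
  {"fingers":-1,"dx":0,"dy":0,"dz":-35,"turn":0},
  {"fingers":-1,"dx":0,"dy":0,"dz":-35,"turn":0},
  {"fingers":-1,"dx":0,"dy":0,"dz":0,"turn":0},
])

```text
clock: 3.35
position: [0.4996, 0.0896, 0.2298]
ee_rot: [-0.0, 0.788, -0.616, 0.011]
contact_force: [-0.8, -0.7, -0.9]
width: 0.0852
```

```bash
python3 - <<'E'
from wr import *
im=wrist("w2.png"); v=[.5659,-.0839,.261,.0168]
print(np.round(proj(im,[W(v,(-.02,.21-v[3],.076)),W(v,(-.02,.1-v[3],.028)),W(v,(-.109,0,.245))])))
for l,z in(("tray_knob",.076),):
    for q in masks_of(im,l)[:1]: print(l,q["p"],q["xy"],q["region"].sum(),atz(im,q["xy"],z))
E
```

```text
[0.4996 0.0896 0.2298] 0.08522166037331129 [-0.8 -0.7 -0.9]
[[244. 172.]
 [336. 162.]
 [559. 369.]]
tray_knob 0.92 [295.4, 160.3] 7447 [0.52207552 0.04843345 0.076     ]
```

View pics/w2.png

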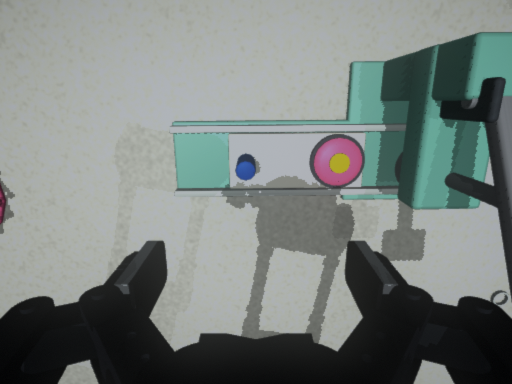

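Knob at (246,174), within 2 px of the prediction, and the track is aligned with the image rows. I'm descending on it.

Emit:
play_rows([
  {"fingers":-1,"dx":-2,"dy":8,"dz":-30,"turn":0},
  {"fingers":-1,"dx":0,"dy":0,"dz":-38,"turn":0},
  {"fingers":-1,"dx":0,"dy":0,"dz":-38,"turn":0},
  {"fingers":-1,"dx":0,"dy":0,"dz":-38,"turn":0},
  {"fingers":-1,"dx":0,"dy":0,"dz":-30,"turn":0},
  {"fingers":-1,"dx":0,"dy":0,"dz":0,"turn":0},
])

```text
clock: 3.95
position: [0.5201, 0.0895, 0.0785]
ee_rot: [-0.017, 0.783, -0.621, 0.033]
contact_force: [-1.5, -0.3, -0.6]
width: 0.0852
```

Emit:
play_rows([
  {"fingers":-1,"dx":-8,"dy":3,"dz":8,"turn":0},
  {"fingers":-1,"dx":-8,"dy":3,"dz":8,"turn":0},
  {"fingers":-1,"dx":-7,"dy":3,"dz":8,"turn":0},
  {"fingers":-1,"dx":0,"dy":0,"dz":0,"turn":0},
])

```text
clock: 4.28
position: [0.5031, 0.0967, 0.1148]
ee_rot: [-0.022, 0.781, -0.622, 0.039]
contact_force: [0.5, 0.2, 0.1]
width: 0.0852
```

```bash
python3 - <<'E'
from wr import *
im=wrist("w3.png"); s=get_state(); print(s["qpos"],s["ee_rot"]); R=Ro.from_quat(np.roll(s["ee_rot"],-1)).as_matrix(); print(R)
E
```

```text
[0.5031 0.0967 0.1148] 0.08523385639653387 [0.5 0.2 0.1]
[ 0.06937449  0.2172204   1.85734906 -0.0251505   0.97750017  1.4275738 ] [-0.02258638  0.78141609 -0.62231168  0.0400865 ]
[[ 0.2222425  -0.9707579   0.09076002]
 [-0.97437953 -0.22443606 -0.01459387]
 [ 0.03453693 -0.08519132 -0.99576586]]
```

View pics/w3.png

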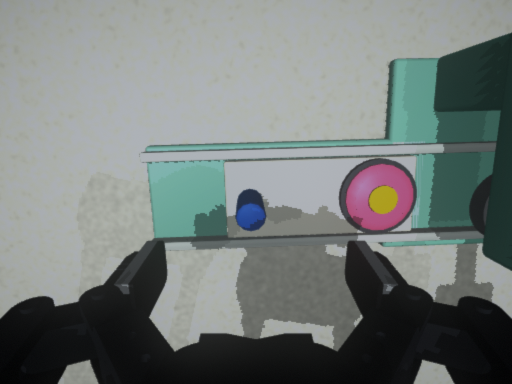

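The knob top is at (251,217), midway between the fingers. The tool leans about 5 degrees, which is tolerable, so I'll go slower from here.

Emit:
play_rows([
  {"fingers":-1,"dx":-2,"dy":0,"dz":-10,"turn":0.01},
  {"fingers":-1,"dx":-2,"dy":0,"dz":-10,"turn":0.01},
  {"fingers":-1,"dx":-2,"dy":0,"dz":-10,"turn":0.01},
  {"fingers":-1,"dx":-2,"dy":0,"dz":-10,"turn":0},
  {"fingers":-1,"dx":-2,"dy":0,"dz":-10,"turn":0},
])

```text
clock: 4.75
position: [0.499, 0.0977, 0.07]
ee_rot: [-0.03, 0.792, -0.608, 0.047]
contact_force: [-0.5, 0.3, -0.3]
width: 0.0853
```

Emit:
play_rows([
  {"fingers":-1,"dx":-2,"dy":0,"dz":-8,"turn":0},
  {"fingers":-1,"dx":-2,"dy":0,"dz":-8,"turn":0},
  {"fingers":-1,"dx":-1,"dy":0,"dz":-5,"turn":0},
  {"fingers":-0.5,"dx":0,"dy":0,"dz":0,"turn":0},
  {"fingers":0.2,"dx":0,"dy":0,"dz":0,"turn":0},
  {"fingers":0.7,"dx":0,"dy":0,"dz":0,"turn":0},
  {"fingers":1,"dx":0,"dy":0,"dz":0,"turn":0},
  {"fingers":1,"dx":0,"dy":0,"dz":0,"turn":0},
  {"fingers":1,"dx":0,"dy":0,"dz":0,"turn":0},
  {"fingers":1,"dx":0,"dy":0,"dz":0,"turn":0},
], squeeze=30)

```text
clock: 5.58
position: [0.4925, 0.0977, 0.0462]
ee_rot: [-0.029, 0.793, -0.607, 0.047]
contact_force: [1.0, -0.4, -3.9]
width: 0.0205
```

Emit:
play_rows([
  {"fingers":1,"dx":2,"dy":-8,"dz":0,"turn":0},
  {"fingers":1,"dx":2,"dy":-8,"dz":0,"turn":0},
  {"fingers":1,"dx":2,"dy":-8,"dz":0,"turn":0},
  {"fingers":1,"dx":2,"dy":-8,"dz":0,"turn":0},
  {"fingers":1,"dx":2,"dy":-8,"dz":0,"turn":0},
  {"fingers":1,"dx":2,"dy":-8,"dz":0,"turn":0},
])

```text
clock: 6.08
position: [0.5054, 0.0475, 0.0462]
ee_rot: [-0.03, 0.793, -0.607, 0.046]
contact_force: [0.6, 2.8, -1.9]
width: 0.0203
```

Emit:
play_rows([
  {"fingers":1,"dx":2,"dy":-8,"dz":0,"turn":0},
  {"fingers":1,"dx":2,"dy":-8,"dz":0,"turn":0},
  {"fingers":1,"dx":2,"dy":-8,"dz":0,"turn":0},
  {"fingers":1,"dx":1,"dy":-4,"dz":0,"turn":0},
  {"fingers":1,"dx":1,"dy":-4,"dz":0,"turn":0},
  {"fingers":1,"dx":1,"dy":-4,"dz":0,"turn":0},
])

```text
clock: 6.58
position: [0.5126, 0.0181, 0.046]
ee_rot: [-0.039, 0.788, -0.614, 0.036]
contact_force: [-0.8, 19.7, 0.3]
width: 0.0199
```

Emit:
play_rows([
  {"fingers":1,"dx":0,"dy":-1,"dz":0,"turn":0},
  {"fingers":1,"dx":0,"dy":0,"dz":0,"turn":0},
  {"fingers":1,"dx":0,"dy":0,"dz":0,"turn":0},
  {"fingers":0.3,"dx":0,"dy":0,"dz":0,"turn":0},
  {"fingers":0,"dx":0,"dy":0,"dz":0,"turn":0},
  {"fingers":0,"dx":0,"dy":0,"dz":0,"turn":0},
  {"fingers":0,"dx":0,"dy":0,"dz":0,"turn":0},
  {"fingers":0,"dx":0,"dy":0,"dz":8,"turn":0},
  {"fingers":0,"dx":0,"dy":0,"dz":12,"turn":0},
  {"fingers":0,"dx":0,"dy":0,"dz":15,"turn":0},
  {"fingers":0,"dx":0,"dy":2,"dz":15,"turn":0},
])

```text
clock: 7.5
position: [0.5104, 0.0164, 0.0965]
ee_rot: [-0.036, 0.788, -0.614, 0.033]
contact_force: [-0.7, -0.1, 0.0]
width: 0.0425
```

Emit:
play_rows([
  {"fingers":0,"dx":-2,"dy":4,"dz":20,"turn":0},
  {"fingers":0,"dx":-2,"dy":4,"dz":20,"turn":0},
  {"fingers":0,"dx":-2,"dy":4,"dz":20,"turn":0},
  {"fingers":0,"dx":-2,"dy":4,"dz":20,"turn":0},
  {"fingers":0,"dx":-2,"dy":4,"dz":20,"turn":0},
  {"fingers":0.5,"dx":-2,"dy":4,"dz":20,"turn":0},
  {"fingers":1,"dx":-4,"dy":0,"dz":20,"turn":0},
  {"fingers":1,"dx":-4,"dy":0,"dz":20,"turn":0},
  {"fingers":1,"dx":-4,"dy":0,"dz":20,"turn":0},
  {"fingers":1,"dx":-4,"dy":0,"dz":20,"turn":0},
  {"fingers":1,"dx":-4,"dy":0,"dz":20,"turn":0},
  {"fingers":1,"dx":-4,"dy":0,"dz":20,"turn":0},
])

```text
clock: 8.5
position: [0.4695, 0.039, 0.3562]
ee_rot: [-0.036, 0.787, -0.614, 0.038]
contact_force: [0.3, -0.2, 0.4]
width: 0.0002
```

```bash
python3 - <<'E'
from wr import *
im=wrist("w4.png"); v=[.5659,-.0839,.261,.1]
s=get_state(); print(s["ee_rot"])
print(np.round(proj(im,[W(v,(-.02,.11,.076)),W(v,(-.109,0,.245))])))
E
```

```text
[0.4695 0.039  0.3562] 0.00017828941091955816 [ 0.3 -0.2  0.4]
[-0.03808251  0.78715593 -0.61420833  0.04102909]
[[275. 140.]
 [402. 238.]]
```

View pics/w4.png

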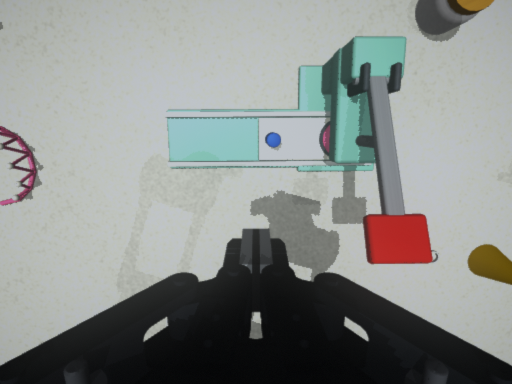

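The knob is at (273,140), about 2 px from its predicted home position (275,140), and the stop force of about 20 N agrees. The pad is centred at (398,238), as predicted. Next I move above the pad.

Emit:
play_rows([
  {"fingers":1,"dx":-2,"dy":-20,"dz":-2,"turn":0},
  {"fingers":1,"dx":-2,"dy":-20,"dz":-2,"turn":0},
  {"fingers":1,"dx":-2,"dy":-20,"dz":-2,"turn":0},
  {"fingers":1,"dx":-2,"dy":-20,"dz":-2,"turn":0},
  {"fingers":1,"dx":-2,"dy":-20,"dz":-2,"turn":0},
  {"fingers":1,"dx":-2,"dy":-20,"dz":-5,"turn":0},
  {"fingers":1,"dx":-2,"dy":-20,"dz":-5,"turn":0},
  {"fingers":1,"dx":-1,"dy":-12,"dz":-5,"turn":0},
  {"fingers":1,"dx":0,"dy":0,"dz":0,"turn":0},
])

```text
clock: 9.3
position: [0.4532, -0.1199, 0.3453]
ee_rot: [-0.04, 0.788, -0.613, 0.05]
contact_force: [0.9, 0.4, -0.3]
width: -0.0002
```

Emit:
play_rows([
  {"fingers":1,"dx":0,"dy":2,"dz":-12,"turn":0},
  {"fingers":1,"dx":0,"dy":2,"dz":-12,"turn":0},
  {"fingers":1,"dx":0,"dy":2,"dz":-12,"turn":0},
  {"fingers":1,"dx":0,"dy":0,"dz":-12,"turn":0},
  {"fingers":1,"dx":-1,"dy":0,"dz":-12,"turn":0},
  {"fingers":1,"dx":-1,"dy":0,"dz":-8,"turn":0},
  {"fingers":1,"dx":0,"dy":0,"dz":0,"turn":0},
])

```text
clock: 9.88
position: [0.4507, -0.1113, 0.2795]
ee_rot: [-0.042, 0.787, -0.613, 0.052]
contact_force: [-0.5, 0.5, -0.1]
width: 0.0001
```

```bash
python3 - <<'E'
from wr import *
im=wrist("w5.png"); a=im["pixels"]; b=get_image("scene")["pixels"]
b=cv2.resize(b[90:260,150:350],None,fx=2,fy=2,interpolation=cv2.INTER_CUBIC); c=np.zeros((384,912,3),np.uint8); c[:,:512]=a; c[:340,512:912]=b
cv2.imwrite("pics/c5.png",cv2.resize(c[:,:,::-1],(798,336)))
E
```

```text
[ 0.4507 -0.1113  0.2795] 7.499584274463034e-05 [-0.5  0.5 -0.1]
```

View pics/c5.png

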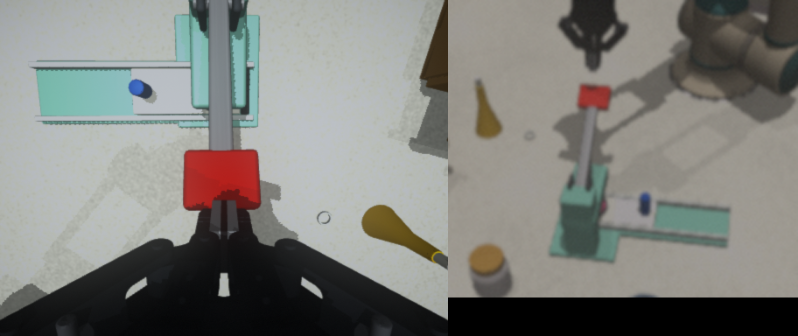

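The closed tips are centred across the red pad at (223,200), and the pad spans x 184–260. Pressing.

Emit:
play_rows([
  {"fingers":1,"dx":0,"dy":0,"dz":-8,"turn":0},
  {"fingers":1,"dx":0,"dy":0,"dz":-8,"turn":0},
  {"fingers":1,"dx":-1,"dy":0,"dz":-8,"turn":0},
  {"fingers":1,"dx":-1,"dy":0,"dz":-8,"turn":0},
  {"fingers":1,"dx":-1,"dy":0,"dz":-8,"turn":0},
  {"fingers":1,"dx":-1,"dy":-1,"dz":-8,"turn":0},
  {"fingers":1,"dx":-1,"dy":-1,"dz":-8,"turn":0},
])

```text
clock: 10.57
position: [0.4492, -0.1146, 0.2244]
ee_rot: [-0.043, 0.787, -0.613, 0.058]
contact_force: [-0.7, 0.1, 2.7]
width: -0.0002
```

Emit:
play_rows([
  {"fingers":1,"dx":-1,"dy":0,"dz":-7,"turn":0},
  {"fingers":1,"dx":-2,"dy":0,"dz":-7,"turn":0},
  {"fingers":1,"dx":-2,"dy":0,"dz":-7,"turn":0},
  {"fingers":1,"dx":-2,"dy":0,"dz":-7,"turn":0},
  {"fingers":1,"dx":-2,"dy":0,"dz":-4,"turn":0},
  {"fingers":1,"dx":0,"dy":0,"dz":0,"turn":0},
])

```text
clock: 11.07
position: [0.4406, -0.1167, 0.1895]
ee_rot: [-0.043, 0.786, -0.613, 0.061]
contact_force: [-1.2, -0.3, 4.5]
width: 0.0002
```

Emit:
play_rows([
  {"fingers":1,"dx":0,"dy":0,"dz":-4,"turn":0},
  {"fingers":1,"dx":0,"dy":0,"dz":-4,"turn":0},
  {"fingers":1,"dx":0,"dy":0,"dz":-2,"turn":0},
  {"fingers":1,"dx":0,"dy":0,"dz":0,"turn":0},
  {"fingers":1,"dx":0,"dy":0,"dz":0,"turn":0},
])

```text
clock: 11.48
position: [0.4398, -0.1171, 0.1807]
ee_rot: [-0.043, 0.787, -0.613, 0.061]
contact_force: [-1.2, 0.6, 6.7]
width: 0.0
```

```bash
python3 - <<'E'
from wr import *
im=wrist("w6.png"); v=[.5659,-.0839,.261,.1]; print(get_state()["ee_rot"],tips_ahead() if callable(tips_ahead) else tips_ahead)
sc=get_image("scene"); 
a=im["pixels"].copy(); b=sc["pixels"].copy()
P=lambda th:[W(v,(.05-.18*np.cos(.45-th)-.008*np.sin(.45-th)+dx*np.cos(.45-th),dy,.16+.18*np.sin(.45-th)+.008*np.cos(.45-th)+(-dx)*np.sin(.45-th))) for dx,dy in((-.024,-.03),(-.024,.03),(.024,.03),(.024,-.03))]
for th,c in((.36,(255,255,0)),(.45,(0,255,0)),(.54,(0,255,255))):
    cv2.polylines(a,[np.int32(np.round(proj(im,P(th))))],True,c,1)
b=cv2.resize(b[90:260,150:350],None,fx=2,fy=2,interpolation=cv2.INTER_CUBIC); c=np.zeros((384,912,3),np.uint8); c[:,:512]=a; c[:340,512:912]=b
cv2.imwrite("pics/c6.png",cv2.resize(c[:,:,::-1],(798,336)))
E
```

```text
[ 0.4398 -0.1171  0.1807] 1.2794316907680289e-06 [-1.2  0.6  6.7]
[-0.04267241  0.78665591 -0.61287436  0.06112748] 0.011
```

View pics/c6.png

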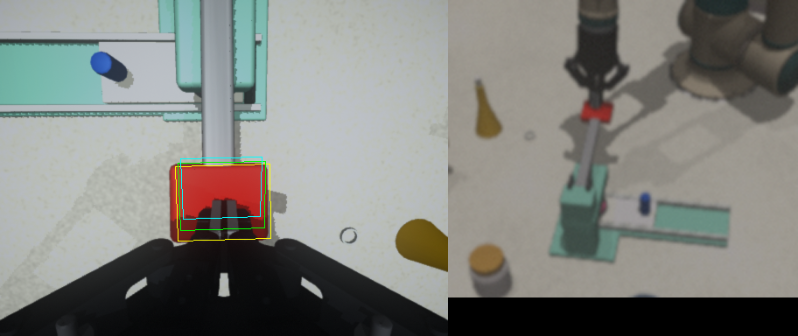

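The pad outline looks larger than my level prediction. I'll check the same overlay against the rest-pose pictures before deciding.

```bash
python3 - <<'E'
from wr import *
from scipy.optimize import least_squares
v=[.5659,-.0839,.261,.1]
im=get_image("wrist"); he=np.array(im["hand_eye"])
def P(th,v=v):
    a=.45-th; return [W(v,(.05-.18*np.cos(a)-.008*np.sin(a)*0+dx*np.cos(a)+.008*np.sin(a),dy,.16+.18*np.sin(a)+.008*np.cos(a)-dx*np.sin(a))) for dx,dy in((-.024,-.03),(-.024,.03),(.024,.03),(.024,-.03))]
poses={"w4":([.4695,.039,.3562],[-.03808,.78716,-.61421,.04103]),"w5":([.4507,-.1113,.2795],[-.042,.787,-.613,.052]),"w6":([.4398,-.1171,.1807],[-.04267,.78666,-.61287,.06113])}
for n,(p,q) in poses.items():
    px=cv2.imread(f"pics/{n}.png")[:,:,::-1]; T=np.eye(4);T[:3,:3]=Ro.from_quat(np.roll(q,-1)).as_matrix();T[:3,3]=p
    M=np.linalg.inv(T@he); im["rvec"]=cv2.Rodrigues(M[:3,:3])[0][:,0]; im["tvec"]=M[:3,3]
    R,G,B=[px[...,i].astype(int) for i in range(3)]; m=((R>90)&(G<70)&(B<70))
    ys,xs=np.nonzero(m); r0=ys.min()
    print(n,"red x",xs.min(),xs.max(),"y",ys.min(),ys.max())
    for r in range(r0+4,ys.max(),12): print("  row",r,xs[ys==r].min(),xs[ys==r].max(),end="")
    print()
    for th in ((0,) if n!="w6" else (.2,.28,.36,.45,.54)): print("  th",th,np.round(proj(im,P(th))).astype(int).tolist())
    print("  tip",np.round(proj(im,(T@[0,0,.011,1])[:3])))
E
```

```text
w4 red x 1 459 y 3 263Traceback (most recent call last):
  File "<stdin>", line 14, in <module>
    return umr_minimum(a, axis, None, out, keepdims, initial, where)
ValueError: zero-size array to reduction operation minimum which has no identity
```

```bash
python3 - <<'E'
from wr import *
v=[.5659,-.0839,.261,.1]
im=get_image("wrist"); he=np.array(im["hand_eye"])
def P(th):
    a=.45-th; return [W(v,(.05-.18*np.cos(a)+dx*np.cos(a)+.008*np.sin(a),dy,.16+.18*np.sin(a)+.008*np.cos(a)-dx*np.sin(a))) for dx,dy in((-.024,-.03),(-.024,.03),(.024,.03),(.024,-.03))]
poses={"w4":([.4695,.039,.3562],[-.03808,.78716,-.61421,.04103]),"w5":([.4507,-.1113,.2795],[-.042,.787,-.613,.052]),"w6":([.4398,-.1171,.1807],[-.04267,.78666,-.61287,.06113])}
for n,(p,q) in poses.items():
    px=cv2.imread(f"pics/{n}.png")[:,:,::-1]; T=np.eye(4);T[:3,:3]=Ro.from_quat(np.roll(q,-1)).as_matrix();T[:3,3]=p
    M=np.linalg.inv(T@he); im["rvec"]=cv2.Rodrigues(M[:3,:3])[0][:,0]; im["tvec"]=M[:3,3]
    R,G,B=[px[...,i].astype(int) for i in range(3)]; m=((R>90)&(G<70)&(B<70)).astype(np.uint8)
    k,L,st,_=cv2.connectedComponentsWithStats(m); print(n,"red bbox",st[1+st[1:,4].argmax()])
    ys,xs=np.nonzero(L==1+st[1:,4].argmax())
    print("  rows",[(int(r),int(xs[ys==r].min()),int(xs[ys==r].max())) for r in range(ys.min()+4,ys.max(),12)])
    for th in ((0,) if n!="w6" else (.2,.28,.36,.45,.54)): print("  th",th,np.round(proj(im,P(th))).astype(int).tolist())
    print("  tip",np.round(proj(im,(T@[0,0,.011,1])[:3])))
E
```

```text
w4 red bbox [ 366  214   66   50 2947]
  rows [(218, 366, 425), (230, 367, 427), (242, 368, 429), (254, 370, 430)]
  th 0 [[438, 263], [375, 265], [368, 214], [429, 213]]
  tip [[254. 223.]]
w5 red bbox [ 210  171   88   69 5383]
  rows [(175, 212, 293), (187, 211, 294), (199, 210, 295), (211, 210, 296), (223, 210, 297), (235, 210, 296)]
  th 0 [[304, 236], [212, 238], [213, 169], [299, 168]]
  tip [[254. 223.]]
w6 red bbox [ 194  186  112   91 6946]
  rows [(190, 196, 302), (202, 194, 304), (214, 195, 304), (226, 195, 305), (238, 195, 305), (250, 195, 303), (262, 195, 303), (274, 197, 215)]
  th 0.2 [[324, 284], [193, 288], [192, 183], [319, 180]]
  th 0.28 [[315, 277], [198, 281], [196, 186], [313, 184]]
  th 0.36 [[309, 269], [202, 273], [200, 187], [308, 185]]
  th 0.45 [[302, 260], [206, 263], [203, 186], [303, 184]]
  th 0.54 [[297, 249], [209, 252], [206, 183], [299, 181]]
  tip [[254. 223.]]
```

```bash
python3 - <<'E'
from wr import *
v=[.5659,-.0839,.261,.1]
def C(th,h=.008):
    a=.45-th; return W(v,(.05-.18*np.cos(a)+h*np.sin(a),0,.16+.18*np.sin(a)+h*np.cos(a)))
s0=cv2.imread("pics/s0.png")[:,:,::-1]; sc=get_image("scene")
w=get_image("wrist"); H=np.array(w["hand_eye"]); print("f",K(w)[0,0],"tip in cam",np.linalg.inv(H)@[0,0,.011,1])
for n,p in(("s0",s0),("now",sc["pixels"])):
    R,G,B=[p[...,i].astype(int) for i in range(3)]; m=((R>130)&(G<70)&(B<70)&(np.mgrid[:384,:512][1]<300)).astype(np.uint8)
    k,L,st,ce=cv2.connectedComponentsWithStats(m); i=1+st[1:,4].argmax(); print(n,st[i],ce[i])
for th in(0,.2,.3,.36,.45,.54): print(th,proj(sc,[C(th),C(th,-.008)]).round(1).tolist())
a=cv2.resize(w["pixels"][150:310,150:350],(600,480),interpolation=cv2.INTER_CUBIC); cv2.imwrite("pics/z7.png",a[:,:,::-1])
E
```

```text
f 305.2511908803246 tip in cam [-8.88089492e-04  2.08451271e-02  1.85112427e-01  1.00000000e+00]
s0 [225 139  17  12 182] [233.15384615 144.25824176]
now [227 151  15   7  69] [234.01449275 154.52173913]
0 [[231.9, 143.5], [232.5, 145.5]]
0.2 [[233.1, 148.5], [233.6, 151.2]]
0.3 [[233.6, 151.6], [234.0, 154.6]]
0.36 [[233.9, 153.6], [234.2, 156.8]]
0.45 [[234.2, 156.8], [234.4, 160.3]]
0.54 [[234.4, 160.3], [234.6, 163.9]]
```

View pics/z7.png

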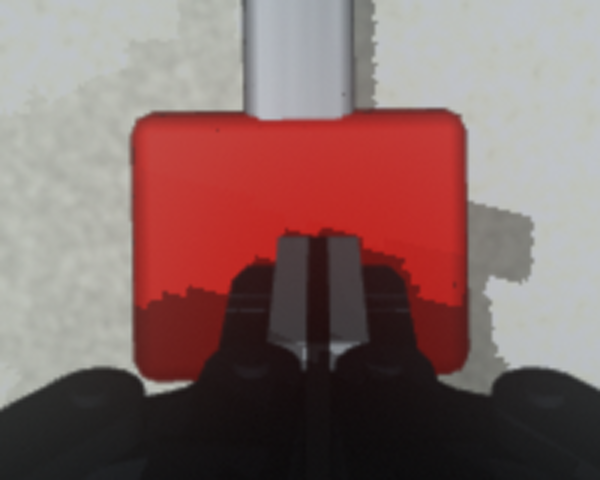

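The zoom shows the pad about 111 px wide. The width, the scene shift (+7 to +10 px) and the force (6.7 N, against about 9 N at level) all suggest a handle angle of about 0.3 rad. The tips must sit farther back than I assumed. A 10 mm step is safe under either reading, so I'll take it and remeasure.

Emit:
play_rows([
  {"fingers":1,"dx":-1,"dy":0,"dz":-4,"turn":0},
  {"fingers":1,"dx":-1,"dy":0,"dz":-4,"turn":0},
  {"fingers":1,"dx":0,"dy":0,"dz":-3,"turn":0},
  {"fingers":1,"dx":0,"dy":0,"dz":0,"turn":0},
  {"fingers":1,"dx":0,"dy":0,"dz":0,"turn":0},
])

```text
clock: 12.2
position: [0.4385, -0.1174, 0.1725]
ee_rot: [-0.043, 0.787, -0.612, 0.063]
contact_force: [-1.7, 0.1, 6.5]
width: -0.0001
```

```bash
cat > chk.py <<'E'
from wr import *
from scipy.optimize import least_squares
v=np.array([.5659,-.0839,.261])
def pt(v,th,dx,dy,h):
    a=.45-th; r=-.18+dx
    return W(v,(.05+r*np.cos(a)+h*np.sin(a),dy,.16-r*np.sin(a)+h*np.cos(a)))
im=wrist("wx.png"); sc=get_image("scene"); save(sc,"sx.png"); s=get_state(); print(s["ee_rot"],s["contact_force"],s["clock"])
def comp(p,thr,xm=512):
    R,G,B=[p[...,i].astype(int) for i in range(3)]; m=((R>thr)&(R>2.2*G)&(R>2.2*B)&(np.mgrid[:384,:512][1]<xm)).astype(np.uint8)
    k,L,st,ce=cv2.connectedComponentsWithStats(m); i=1+st[1:,4].argmax(); return st[i],L==i
st,m=comp(im["pixels"],60); ys,xs=np.nonzero(m); t=st[1]
w=[(int(xs[ys==r].min()),int(xs[ys==r].max())) for r in range(t+8,t+60,10)]; print("wrist",st,w)
for th in(.25,.3,.35,.4,.45,.5,.55): 
    a,b,c,d=proj(im,[pt(v,th,.024,.03,.008),pt(v,th,.024,-.03,.008),pt(v,th,-.024,.03,.008),pt(v,th,-.024,-.03,.008)])
    print(th,"hingeside row %.0f width %.0f  far row %.0f width %.0f"%(a[1],b[0]-a[0],c[1],d[0]-c[0]),"scene bottom %.1f"%max(proj(sc,[pt(v,th,.024,y,-.008) for y in(-.03,.03)])[:,1]))
print("scene now",comp(sc["pixels"],60,300)[0],"scene rest",comp(cv2.imread("pics/s0.png")[:,:,::-1],60,300)[0],"rest pred %.1f"%max(proj(sc,[pt(v,0,.024,y,-.008) for y in(-.03,.03)])[:,1]))
E
python3 chk.py
```

```text
[ 0.4385 -0.1174  0.1725] -0.00013270744302045442 [-1.7  0.1  6.5]
[-0.04299977  0.78683215 -0.61241651  0.06318388] [-1.53493074 -0.86843124  7.06377027] 12.3
wrist [ 194  187  112   89 7017] [(194, 304), (194, 304), (194, 304), (194, 305), (195, 305), (195, 305)]
0.25 hingeside row 185 width 127  far row 289 width 129 scene bottom 159.2
0.3 hingeside row 186 width 120  far row 284 width 121 scene bottom 160.7
0.35 hingeside row 187 width 115  far row 278 width 113 scene bottom 162.3
0.4 hingeside row 187 width 109  far row 272 width 106 scene bottom 163.9
0.45 hingeside row 186 width 104  far row 266 width 100 scene bottom 165.6
0.5 hingeside row 185 width 100  far row 260 width 95 scene bottom 167.4
0.55 hingeside row 183 width 96  far row 254 width 90 scene bottom 169.2
scene now [227 151  16   9  97] scene rest [225 139  17  13 183] rest pred 152.9
```

Readings now are 0.30–0.38 rad. I'll lower about 12 mm more and recheck.

Emit:
play_rows([
  {"fingers":1,"dx":0,"dy":0,"dz":-4,"turn":0},
  {"fingers":1,"dx":0,"dy":0,"dz":-4,"turn":0},
  {"fingers":1,"dx":0,"dy":0,"dz":-4,"turn":0},
  {"fingers":1,"dx":0,"dy":0,"dz":-3,"turn":0},
  {"fingers":1,"dx":0,"dy":0,"dz":0,"turn":0},
  {"fingers":1,"dx":0,"dy":0,"dz":0,"turn":0},
])

```text
clock: 12.8
position: [0.4373, -0.1179, 0.1605]
ee_rot: [-0.042, 0.787, -0.612, 0.064]
contact_force: [-0.8, -0.3, 6.7]
width: -0.0003
```

```bash
python3 chk.py; python3 - <<'E'
import cv2,numpy as np
a=cv2.resize(cv2.imread("pics/sx.png")[120:250,190:320],(520,520),interpolation=cv2.INTER_CUBIC); cv2.imwrite("pics/z8.png",a)
E
```

```text
[ 0.4373 -0.1179  0.1605] -0.0002591732635175954 [-0.8 -0.3  6.7]
[-0.0419473   0.78742532 -0.61166173  0.06380995] [-0.80479152 -0.4950924   7.22441539] 12.9
wrist [ 193  186  113   90 7065] [(193, 305), (194, 305), (194, 305), (194, 305), (194, 305), (194, 305)]
0.25 hingeside row 186 width 138  far row 300 width 141 scene bottom 159.2
0.3 hingeside row 187 width 131  far row 293 width 131 scene bottom 160.7
0.35 hingeside row 188 width 124  far row 286 width 122 scene bottom 162.3
0.4 hingeside row 188 width 118  far row 279 width 114 scene bottom 163.9
0.45 hingeside row 187 width 112  far row 272 width 107 scene bottom 165.6
0.5 hingeside row 185 width 107  far row 265 width 101 scene bottom 167.4
0.55 hingeside row 183 width 102  far row 258 width 96 scene bottom 169.2
scene now [227 154  16   9  96] scene rest [225 139  17  13 183] rest pred 152.9
```

View pics/z8.png

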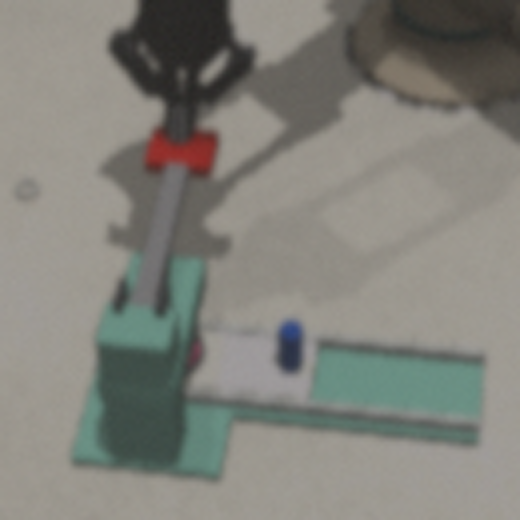

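All cues now give 0.40–0.45 rad. I'll lower a further 4 mm to get mid-band, then hold for 3 s while watching for drift.

Emit:
play_rows([
  {"fingers":1,"dx":0,"dy":0,"dz":-3,"turn":0},
  {"fingers":1,"dx":0,"dy":0,"dz":-2,"turn":0},
  {"fingers":1,"dx":0,"dy":0,"dz":0,"turn":0},
  {"fingers":1,"dx":0,"dy":0,"dz":0,"turn":0},
  {"fingers":1,"dx":0,"dy":0,"dz":0,"turn":0},
  {"fingers":1,"dx":0,"dy":0,"dz":0,"turn":0},
  {"fingers":1,"dx":0,"dy":0,"dz":0,"turn":0},
  {"fingers":1,"dx":0,"dy":0,"dz":0,"turn":0},
  {"fingers":1,"dx":0,"dy":0,"dz":0,"turn":0},
  {"fingers":1,"dx":0,"dy":0,"dz":0,"turn":0},
  {"fingers":1,"dx":0,"dy":0,"dz":0,"turn":0},
  {"fingers":1,"dx":0,"dy":0,"dz":0,"turn":0},
])

```text
clock: 13.9
position: [0.4377, -0.1178, 0.1636]
ee_rot: [-0.043, 0.788, -0.611, 0.067]
contact_force: [-1.5, 1.0, 6.3]
width: -0.0001
```

```bash
python3 chk.py
```

```text
[ 0.4377 -0.1178  0.1636] -0.00012659890119673698 [-1.5  1.   6.3]
[-0.04256142  0.7878862  -0.61070951  0.06676646] [-2.1521602  -0.52774818  7.06877855] 14.0
wrist [ 194  187  112   89 7018] [(194, 304), (194, 304), (194, 304), (194, 305), (194, 305), (195, 304)]
0.25 hingeside row 185 width 135  far row 297 width 138 scene bottom 159.2
0.3 hingeside row 187 width 128  far row 290 width 128 scene bottom 160.7
0.35 hingeside row 187 width 121  far row 284 width 120 scene bottom 162.3
0.4 hingeside row 187 width 115  far row 278 width 112 scene bottom 163.9
0.45 hingeside row 186 width 110  far row 271 width 106 scene bottom 165.6
0.5 hingeside row 185 width 105  far row 264 width 100 scene bottom 167.4
0.55 hingeside row 183 width 101  far row 257 width 95 scene bottom 169.2
scene now [227 153  16   9  97] scene rest [225 139  17  13 183] rest pred 152.9
```

Zero rows drift upward about 0.6 mm each under the load, so I'll hold with a small downward bias.

Emit:
play_rows([
  {"fingers":1,"dx":0,"dy":0,"dz":-4,"turn":0},
  {"fingers":1,"dx":0,"dy":0,"dz":-4,"turn":0},
  {"fingers":1,"dx":0,"dy":0,"dz":-2,"turn":0},
  {"fingers":1,"dx":0,"dy":0,"dz":-0.6,"turn":0},
  {"fingers":1,"dx":0,"dy":0,"dz":-0.6,"turn":0},
  {"fingers":1,"dx":0,"dy":0,"dz":-0.6,"turn":0},
  {"fingers":1,"dx":0,"dy":0,"dz":-0.6,"turn":0},
  {"fingers":1,"dx":0,"dy":0,"dz":-0.6,"turn":0},
])

```text
clock: 14.67
position: [0.4371, -0.118, 0.1556]
ee_rot: [-0.042, 0.788, -0.61, 0.068]
contact_force: [-1.5, 0.2, 6.7]
width: -0.0003
```

Emit:
play_rows([
  {"fingers":1,"dx":0,"dy":0,"dz":-0.6,"turn":0},
  {"fingers":1,"dx":0,"dy":0,"dz":-0.6,"turn":0},
  {"fingers":1,"dx":0,"dy":0,"dz":-0.6,"turn":0},
  {"fingers":1,"dx":0,"dy":0,"dz":-0.6,"turn":0},
  {"fingers":1,"dx":0,"dy":0,"dz":-0.6,"turn":0},
  {"fingers":1,"dx":0,"dy":0,"dz":-0.6,"turn":0},
  {"fingers":1,"dx":0,"dy":0,"dz":-0.6,"turn":0},
  {"fingers":1,"dx":0,"dy":0,"dz":-0.6,"turn":0},
  {"fingers":1,"dx":0,"dy":0,"dz":-0.6,"turn":0},
  {"fingers":1,"dx":0,"dy":0,"dz":-0.6,"turn":0},
])

```text
clock: 15.5
position: [0.4372, -0.118, 0.1565]
ee_rot: [-0.042, 0.789, -0.609, 0.071]
contact_force: [-1.9, 0.5, 7.3]
width: -0.0002
```

```bash
python3 chk.py
```

```text
[ 0.4372 -0.118   0.1565] -0.000228092463555216 [-1.9  0.5  7.3]
[-0.04245925  0.78889484 -0.60895422  0.07083005] [-2.22692911  0.36128563  7.34585405] 15.6
wrist [ 193  186  113   90 7070] [(193, 305), (193, 305), (194, 305), (194, 305), (194, 305), (194, 304)]
0.25 hingeside row 185 width 142  far row 304 width 146 scene bottom 159.2
0.3 hingeside row 187 width 134  far row 297 width 135 scene bottom 160.7
0.35 hingeside row 188 width 127  far row 290 width 125 scene bottom 162.3
0.4 hingeside row 188 width 121  far row 282 width 117 scene bottom 163.9
0.45 hingeside row 187 width 115  far row 275 width 110 scene bottom 165.6
0.5 hingeside row 185 width 109  far row 268 width 104 scene bottom 167.4
0.55 hingeside row 183 width 105  far row 261 width 98 scene bottom 169.2
scene now [227 154  17   9  96] scene rest [225 139  17  13 183] rest pred 152.9
```

Wrist cues give about 0.45 rad and the scene about 0.40, with drift now about 0.1 mm per row. I'm holding for over 3 s.

Emit:
play_rows([
  {"fingers":1,"dx":0,"dy":0,"dz":-0.8,"turn":0},
  {"fingers":1,"dx":0,"dy":0,"dz":-0.7,"turn":0},
  {"fingers":1,"dx":0,"dy":0,"dz":-0.7,"turn":0},
  {"fingers":1,"dx":0,"dy":0,"dz":-0.7,"turn":0},
  {"fingers":1,"dx":0,"dy":0,"dz":-0.7,"turn":0},
  {"fingers":1,"dx":0,"dy":0,"dz":-0.7,"turn":0},
  {"fingers":1,"dx":0,"dy":0,"dz":-0.7,"turn":0},
  {"fingers":1,"dx":0,"dy":0,"dz":-0.7,"turn":0},
  {"fingers":1,"dx":0,"dy":0,"dz":-0.7,"turn":0},
  {"fingers":1,"dx":0,"dy":0,"dz":-0.7,"turn":0},
  {"fingers":1,"dx":0,"dy":0,"dz":-0.7,"turn":0},
  {"fingers":1,"dx":0,"dy":0,"dz":-0.7,"turn":0},
  {"fingers":1,"dx":0,"dy":0,"dz":-0.7,"turn":0},
  {"fingers":1,"dx":0,"dy":0,"dz":-0.7,"turn":0},
  {"fingers":1,"dx":0,"dy":0,"dz":-0.7,"turn":0},
  {"fingers":1,"dx":0,"dy":0,"dz":-0.7,"turn":0},
  {"fingers":1,"dx":0,"dy":0,"dz":-0.7,"turn":0},
  {"fingers":1,"dx":0,"dy":0,"dz":-0.7,"turn":0},
  {"fingers":1,"dx":0,"dy":0,"dz":-0.7,"turn":0},
  {"fingers":1,"dx":0,"dy":0,"dz":-0.7,"turn":0},
])

```text
clock: 17.27
position: [0.4374, -0.1181, 0.156]
ee_rot: [-0.043, 0.79, -0.607, 0.076]
contact_force: [-1.5, 0.2, 7.3]
width: -0.0001
```

Emit:
play_rows([
  {"fingers":1,"dx":0,"dy":0,"dz":-0.7,"turn":0},
  {"fingers":1,"dx":0,"dy":0,"dz":-0.7,"turn":0},
  {"fingers":1,"dx":0,"dy":0,"dz":-0.7,"turn":0},
  {"fingers":1,"dx":0,"dy":0,"dz":-0.7,"turn":0},
  {"fingers":1,"dx":0,"dy":0,"dz":-0.7,"turn":0},
  {"fingers":1,"dx":0,"dy":0,"dz":-0.7,"turn":0},
  {"fingers":1,"dx":0,"dy":0,"dz":-0.7,"turn":0},
  {"fingers":1,"dx":0,"dy":0,"dz":-0.7,"turn":0},
  {"fingers":1,"dx":0,"dy":0,"dz":-0.7,"turn":0},
  {"fingers":1,"dx":0,"dy":0,"dz":-0.7,"turn":0},
  {"fingers":1,"dx":0,"dy":0,"dz":-0.7,"turn":0},
  {"fingers":1,"dx":0,"dy":0,"dz":-0.7,"turn":0},
  {"fingers":1,"dx":0,"dy":0,"dz":-0.7,"turn":0},
  {"fingers":1,"dx":0,"dy":0,"dz":-0.7,"turn":0},
  {"fingers":1,"dx":0,"dy":0,"dz":-0.7,"turn":0},
  {"fingers":1,"dx":0,"dy":0,"dz":-0.7,"turn":0},
  {"fingers":1,"dx":0,"dy":0,"dz":-0.7,"turn":0},
  {"fingers":1,"dx":0,"dy":0,"dz":-0.7,"turn":0},
  {"fingers":1,"dx":0,"dy":0,"dz":-0.7,"turn":0},
  {"fingers":1,"dx":0,"dy":0,"dz":-0.7,"turn":0},
])

```text
clock: 18.93
position: [0.4375, -0.1181, 0.1557]
ee_rot: [-0.044, 0.791, -0.605, 0.081]
contact_force: [-2.7, 0.3, 7.4]
width: 0.0001
```

```bash
python3 chk.py; python3 - <<'E'
import cv2
a=cv2.resize(cv2.imread("pics/wx.png"),(512,384)); b=cv2.imread("pics/sx.png")[100:292,130:274]; b=cv2.resize(b,(288,384),interpolation=cv2.INTER_CUBIC)
cv2.imwrite("pics/z9.png",cv2.hconcat([a,b]))
E
```

```text
[ 0.4375 -0.1181  0.1557] 0.00011252448786578494 [-2.7  0.3  7.4]
[-0.04350902  0.79073877 -0.60521592  0.08094966] [-2.20323233 -0.35657432  7.60792645] 19.0333
wrist [ 194  187  112   89 7046] [(194, 305), (194, 305), (194, 305), (194, 305), (194, 304), (194, 304)]
0.25 hingeside row 184 width 142  far row 304 width 147 scene bottom 159.2
0.3 hingeside row 186 width 134  far row 297 width 136 scene bottom 160.7
0.35 hingeside row 187 width 127  far row 290 width 126 scene bottom 162.3
0.4 hingeside row 187 width 121  far row 283 width 118 scene bottom 163.9
0.45 hingeside row 187 width 115  far row 276 width 111 scene bottom 165.6
0.5 hingeside row 185 width 109  far row 269 width 104 scene bottom 167.4
0.55 hingeside row 184 width 105  far row 262 width 99 scene bottom 169.2
scene now [227 155  16   8  91] scene rest [225 139  17  13 183] rest pred 152.9
```

View pics/z9.png

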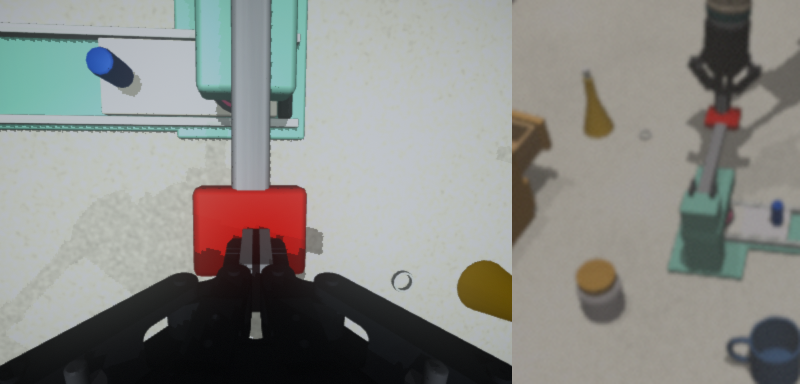

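The picture shows the pad under the tips and the bystanders in view (horn, ring, jar, mug) in place. The force (7.4 N) and the scene cue read slightly low, so I'll go about 4 mm lower to centre the estimates, then hold another 3 s. That stays well below the limit.

Emit:
play_rows([
  {"fingers":1,"dx":0,"dy":0,"dz":-2,"turn":0},
  {"fingers":1,"dx":0,"dy":0,"dz":-2,"turn":0},
  {"fingers":1,"dx":0,"dy":0,"dz":-2,"turn":0},
  {"fingers":1,"dx":0,"dy":0,"dz":-0.7,"turn":0},
  {"fingers":1,"dx":0,"dy":0,"dz":-0.7,"turn":0},
  {"fingers":1,"dx":0,"dy":0,"dz":-0.7,"turn":0},
  {"fingers":1,"dx":0,"dy":0,"dz":-0.7,"turn":0},
  {"fingers":1,"dx":0,"dy":0,"dz":-0.7,"turn":0},
  {"fingers":1,"dx":0,"dy":0,"dz":-0.7,"turn":0},
  {"fingers":1,"dx":0,"dy":0,"dz":-0.7,"turn":0},
  {"fingers":1,"dx":0,"dy":0,"dz":-0.7,"turn":0},
  {"fingers":1,"dx":0,"dy":0,"dz":-0.7,"turn":0},
  {"fingers":1,"dx":0,"dy":0,"dz":-0.7,"turn":0},
  {"fingers":1,"dx":0,"dy":0,"dz":-0.7,"turn":0},
  {"fingers":1,"dx":0,"dy":0,"dz":-0.7,"turn":0},
  {"fingers":1,"dx":0,"dy":0,"dz":-0.7,"turn":0},
  {"fingers":1,"dx":0,"dy":0,"dz":-0.7,"turn":0},
  {"fingers":1,"dx":0,"dy":0,"dz":-0.7,"turn":0},
  {"fingers":1,"dx":0,"dy":0,"dz":-0.7,"turn":0},
  {"fingers":1,"dx":0,"dy":0,"dz":-0.7,"turn":0},
])

```text
clock: 20.7
position: [0.4374, -0.1182, 0.1517]
ee_rot: [-0.044, 0.792, -0.603, 0.086]
contact_force: [-1.8, -0.4, 8.2]
width: -0.0003
```

Emit:
play_rows([
  {"fingers":1,"dx":0,"dy":0,"dz":-0.7,"turn":0},
  {"fingers":1,"dx":0,"dy":0,"dz":-0.7,"turn":0},
  {"fingers":1,"dx":0,"dy":0,"dz":-0.7,"turn":0},
  {"fingers":1,"dx":0,"dy":0,"dz":-0.7,"turn":0},
  {"fingers":1,"dx":0,"dy":0,"dz":-0.7,"turn":0},
  {"fingers":1,"dx":0,"dy":0,"dz":-0.7,"turn":0},
  {"fingers":1,"dx":0,"dy":0,"dz":-0.7,"turn":0},
  {"fingers":1,"dx":0,"dy":0,"dz":-0.7,"turn":0},
  {"fingers":1,"dx":0,"dy":0,"dz":-0.7,"turn":0},
  {"fingers":1,"dx":0,"dy":0,"dz":-0.7,"turn":0},
  {"fingers":1,"dx":0,"dy":0,"dz":-0.7,"turn":0},
  {"fingers":1,"dx":0,"dy":0,"dz":-0.7,"turn":0},
  {"fingers":1,"dx":0,"dy":0,"dz":-0.7,"turn":0},
  {"fingers":1,"dx":0,"dy":0,"dz":-0.7,"turn":0},
  {"fingers":1,"dx":0,"dy":0,"dz":-0.7,"turn":0},
  {"fingers":1,"dx":0,"dy":0,"dz":-0.7,"turn":0},
  {"fingers":1,"dx":0,"dy":0,"dz":-0.7,"turn":0},
  {"fingers":1,"dx":0,"dy":0,"dz":-0.7,"turn":0},
  {"fingers":1,"dx":0,"dy":0,"dz":-0.7,"turn":0},
  {"fingers":1,"dx":0,"dy":0,"dz":-0.7,"turn":0},
])

```text
clock: 22.37
position: [0.4376, -0.1183, 0.1518]
ee_rot: [-0.044, 0.792, -0.601, 0.092]
contact_force: [-2.4, 0.2, 8.1]
width: 0.0003
```

```bash
python3 chk.py; python3 -c "
from rig import *
for i in range(6):
    get_image('scene'); s=get_state(); print(s['clock'],s['position'][2],s['contact_force'][2])
sign_off()"
```

```text
[ 0.4376 -0.1183  0.1518] 0.0002679314657670289 [-2.4  0.2  8.1]
[-0.04447207  0.79249077 -0.60131167  0.09167816] [-3.01955418  0.23964181  7.15114036] 22.4667
wrist [ 194  187  112   89 7018] [(194, 305), (194, 305), (194, 305), (194, 304), (194, 304), (194, 304)]
0.25 hingeside row 183 width 146  far row 307 width 151 scene bottom 159.2
0.3 hingeside row 185 width 138  far row 300 width 140 scene bottom 160.7
0.35 hingeside row 187 width 130  far row 293 width 130 scene bottom 162.3
0.4 hingeside row 187 width 123  far row 286 width 121 scene bottom 163.9
0.45 hingeside row 187 width 117  far row 279 width 113 scene bottom 165.6
0.5 hingeside row 186 width 112  far row 272 width 107 scene bottom 167.4
0.55 hingeside row 184 width 107  far row 265 width 101 scene bottom 169.2
scene now [227 156  17   8  92] scene rest [225 139  17  13 183] rest pred 152.9
22.5167 0.15184061965215329 6.9697732747639565
22.5667 0.15182895080654077 8.007392388496532
22.6167 0.1518486595004506 7.255520119207289
22.6667 0.15182978195079122 7.5645940546782136
22.7167 0.1518241709502244 7.432427249026179
22.7667 0.15183458309175676 7.756740080054192
the job is handed in; nothing more can be done
```

The tray is home and the handle is pressed to about level. I handed the job in at about 22.8 s while still holding it down; no verdict was reported.

- **Tray:** I gripped the blue knob and slid it until it hit the stop at about 20 N. A wrist picture then showed the knob within about 2 px of its predicted home position.
- **Handle:** I pressed the red pad with the closed fingers. At the last check the wrist picture gave about 0.47 rad and the scene picture about 0.43, against 0.45 for level.
- **Hold:** I held for about 3.5 s at one height, then about 3.2 s at a height 4 mm lower. In the last 0.3 s the tool height changed by less than 0.1 mm, with 7–8 N on the pad.

**Checks that disagreed:**
- **Fingertips:** They seemed to sit about 20 mm farther back than the stated 11 mm ahead of the TCP. I therefore judged the handle angle from the pictures and the force, not from the tool height.
- **Force:** The holding force was slightly below the 9 N given for level.
- **Tool lean:** The tool drifted to about 10 degrees off vertical by the end.

**Bystanders:** The horn, ring, jar and mug looked in place in the last picture I viewed, before the final 4 mm press. I did not measure any of the six again, and I did not look at the tiara or bunny at the end; the arm did not go near either.

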